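# Hold the sample cup on the powder reader's hard stop

## Robot

A 6-joint arm with a two-finger parallel gripper is mounted at the origin on the work surface. World frame = base frame: x ahead of the robot, y to its left, z up, the work surface at z = 0. Lengths are in m, angles in degrees, forces in N, time in s.
With the tool pointing down it reaches from about 0.35 to 0.875 m from the base axis. Payload 4.2 kg.
Tool frame: the origin (TCP) lies between the finger pads; the fingertips stand 8 mm ahead of it and the grasp point (between the pads) lies 11 mm behind it; x points along the fingers, y is the direction in which the jaws open and shut, and the axes are right-handed (so a half turn about x gives the same grasp; the last joint's range is limited). The gripper opens to 87 mm and grips with 3 to 60 N. Pads are 19 mm wide; open, the fingers measure 117 mm over their backs; the gripper's body (75 mm by 190 mm) begins 51 mm behind the grasp point.
Start: joints at [-53.594, 22.042, 0.453, 0, -68.411, -14.817], TCP at [0.23, -0.581, 0.231] pointing down, gripper open.
Joint ranges: [-179.83, 179.83], [-69.29, 118.12], [-61.27, 80.66], [-181.25, 117.63], [-171.15, -9.14], [-177.46, 177.46]. Speed limits (degrees/s): [159.86, 159.86, 180, 180, 180, 180].

## Interface

Orientations are given as a 3x3 rotation matrix whose columns are the frame's x, y, z axes.
In Python, from station import r gives the robot as it stands. The module is installed in compiled form; this text tells all that it offers.
- The arm moves only by the tool move_arm, never from a script. Its argument "increments" is one flat list of numbers, 7 for each row, row after row: the turn, a rotation vector about the tool's x, y, z in degrees, then the shift along the tool's x, y, z in m, then the finger opening in m, from 0 to 0.087. A call has 1 to 12 rows; each row is the pose to reach, as a shift and turn from the pose commanded when the call began, along the tool's axes at that moment; what a row does not reach only later rows make up. A row lasts 1/12 s, in which the tool goes at most 41.7 mm and 7.16 degrees, less where a joint would pass 70% of its speed; a pose out of reach is approached as far as the arm can. A call with a gripper value outside its range is refused whole. The fingers move at their own pace and stop on an object; the grip force is fixed at half the most. Time passes only in rows, so rows that repeat a pose let the fingers close. It gives the time, the measured TCP pose, the force and the opening at its end, in the units of the state.
- r.sense(): the state, without advancing time (a new reading comes with each control period).
- r.capture(name): name is "scene" or "side" or "wrist"; returns the picture (420x560x3 uint8, red, green, blue); there is no depth.
- r.calibration(name): a dict with "fx", "fy", "cx", "cy" (pixels), "rvec" (rotation vector, rad) and "tvec" (3), from world to camera coordinates, as OpenCV has them; the wrist camera has in their place "tool_from_camera" (4x4, takes a point from camera to tool coordinates, whose origin is the TCP and whose axes are the tool frame's). Camera axes: x right, y down, z forward; pixel columns grow to the right and rows downward; lengths in m; the calibration is good to about 2 mm. A picture is of the moment at which its call begins: read the wrist's pose just before it. calibration takes no time and is no camera call.
- r.finish_job(): hands the job in, once; it reports no verdict.
The state is a dict: "time_s": time; "joints": joint angles; "joint_velocities": joint speeds; "effort": joint torques, N m; "tcp_pos": TCP position; "ee_rot": TCP orientation; "wrist_force": force on the tool from outside, world axes, zero at the start; "moment": the same for the moment, N m; "gripper_width": opening from 0.0 (shut) to 1.0 (fully open).
Only numpy, scipy, OpenCV 4.12 (cv2) and the standard library are available. Lean on these libraries where they do the work, as an engineer would, in place of code of your own. Each camera call takes 0.05 s, during which the arm holds its last target.

## Task

Swing the powder reader's shutter fully aside by its red-topped knob, then take the green-capped sample cup, set it foot first into the well and press it down against the sprung plunger until its flange is hard on the steel collar all round. Press firmly but do not ram it. The job ends with the robot still holding the cup pressed home (the spring pushes it back up if you let go); leave the other cups and loose things where they stand.

Things in the scene. Friction and masses are not known exactly. Their poses are not given: they have to be found in the camera images.
- reader: White bench powder reader, fixed to the table, housing 220 (x) x 240 (y) x 80 mm high. Origin at the centre of its underside, z up; its front (green display) faces its own -x. The well axis lies at x -20, y -45 mm in this frame, the shutter pivot at x -20, y +45 mm. The housing's hole under the collar is 37 mm in diameter with a chamfered mouth.
- well (a point): Centre of the well's mouth, level with the top face of the steel collar (90 mm above the table, 10 mm above the housing). The collar is the hard stop: ring, 64 mm outside, 42 mm inside diameter, axes as the reader's. A fully seated cup has its flange's underside at this height.
- shutter (a joint): Angle of the grey swing shutter about its vertical pivot, rad: 0 covers the well, 1.6 is fully aside (end stop). It grows counter-clockwise seen from above; closed, the arm points along the reader's -y, fully aside about along its +x. Friction holds it where it is left (about 0.08 N m, 1 N at the knob). The shutter is a 66 mm disc with an arm, 5 mm thick, its top 8 mm above the collar's top.
- knob_top (a point): Top centre of the shutter's black upright knob with a red tip: round, 16 mm in diameter, 36 mm tall above the shutter's plate, 90 mm from the pivot, over the well's axis when the shutter is closed. It moves with the shutter; 44 mm above the collar's top.
- pivot (a point): Point on the shutter's vertical pivot axis, at the height of the collar's top.
- plunger (a joint): Travel of the orange sprung plunger in the well, m, pressed downwards: 0 is up, its face 22 mm below the collar's top. The cup's foot meets it when the flange is still 18 mm above the collar; at the hard stop it reads about 0.018 (contacts give up to 1 mm). Spring: 2.8 N at 0, 350 N/m, about 9 N at the hard stop. It lifts a released cup back up. A total push of 12 to 25 N seats the flange firmly; over 60 N on the collar is ramming.
- cup_green: The wanted sample cup, standing on the table, about 140 g: grey aluminium foot 32 mm in diameter and 40 mm tall with a tapered end, steel flange 56 mm in diameter from 40 to 46 mm height, green round grip cap 32 mm in diameter from 46 to 88 mm height. Origin at the centre of its underside, z up along its axis.
- cup_blue: Another sample cup. The same shape and size as the green cup, but its grip cap is blue. Not wanted: leave it standing. Origin at the centre of its underside.
- cup_orange: Another sample cup. The same shape and size as the green cup, but its grip cap is orange. Not wanted: leave it standing. Origin at the centre of its underside.
- lime_bowl: White bowl with limes, 140 mm in diameter, 90 mm high with the limes; origin under its centre. Leave alone.
- vial: Small amber vial with a white cap, 28 mm in diameter, 60 mm tall; origin under its centre. Leave alone.
- beaker: Glass beaker, 72 mm in diameter, 85 mm tall; origin under its centre. Leave alone.
- wash_bottle: White wash bottle with a blue cap, 66 mm in diameter, 170 mm tall; origin under its centre. Leave alone.
- scoop: Spoon-like powder scoop with a black handle, 170 mm long, lying on the table along its x; origin on its underside. Leave alone.
- collar: The reader's steel collar itself, fixed to the reader: the hard stop, 10 mm tall; origin at the centre of its underside.

How it is judged:
By the outcome, as a careful person would: the job done as asked, in the order asked, and still so for the second after the job is handed in, while the arm keeps its last pose, push and grip.
It also fails if it takes over 61 s, if anything falls off the work surface, if the arm or the gripper's body presses on something with over 40 N, if the wrist force passes 120 N, or if a joint passes its speed limit or range.

## Working session

There is one attempt and no reset: what is moved stays moved. The work goes in short steps, Python scripts to look and compute and a tool call to move; the robot and the scene stay as the last step left them, time stands still between calls to the robot, and variables do not carry over. Pictures are saved under pics/ and viewed, and the job is handed in when it is done.

Besides the shell and the picture viewer there is one more tool, called after "Call:" as name(argument=value, ...) on one line, values as JSON. move_arm: Moves the arm, as the interface text tells. Its arguments: {"type":"object","properties":{"increments":{"type":"array","items":{"type":"number"}}},"required":["increments"]}

```bash
mkdir -p pics; python3 - <<'E'
from station import r
import cv2,numpy as np
s=r.sense();print(s)
for n in ("scene","side","wrist"):
    im=r.capture(n);cv2.imwrite(f"pics/{n}0.png",im[:,:,::-1])
    print(n,r.calibration(n))
E
```

```text
{'time_s': 0.0, 'joints': array([-5.35949848e+01,  2.20921945e+01,  3.80891529e-01, -2.79409031e-02,
       -6.84113020e+01, -1.48158128e+01]), 'joint_velocities': array([ 0.09077831, -0.00988353,  0.03624144,  0.04833505,  0.04113512,
       -0.00475618]), 'effort': array([ 2.93311768e-04, -3.90662813e+01,  1.87396753e+01,  4.22009066e+00,
        1.08965955e-02, -1.83536749e-04]), 'tcp_pos': array([ 0.22976552, -0.58061625,  0.22945479]), 'ee_rot': array([[-9.05002459e-04, -3.67781037e-01,  9.29911979e-01],
       [ 1.99133273e-03,  9.29909854e-01,  3.67782135e-01],
       [-9.99997608e-01,  2.18460789e-03, -1.09196287e-04]]), 'wrist_force': array([-0.70803073,  0.12706848, -0.43007832]), 'moment': array([ 0.02630651,  0.02653765, -0.00855788]), 'gripper_width': 0.9982391686208987}
scene {'fx': 422.8751375821517, 'fy': 422.8751375821517, 'cx': 276.8276823771824, 'cy': 213.17998798200472, 'rvec': array([ 1.92690077,  1.463456  , -0.61850375]), 'tvec': array([-0.09490907, -0.29148159,  1.38632131])}
side {'fx': 513.865841711222, 'fy': 513.865841711222, 'cx': 267.5777291056094, 'cy': 207.95221787120457, 'rvec': array([ 0.78846125, -2.41195393,  1.2774667 ]), 'tvec': array([0.39269335, 0.29179029, 0.9694909 ])}
wrist {'fx': 367.2176694818642, 'fy': 367.2176694818642, 'cx': 276.3908159053246, 'cy': 206.24242010812307, 'tool_from_camera': array([[-1.45727882e-03, -2.58202585e-01,  9.66089696e-01,
        -1.54244202e-01],
       [ 9.99998157e-01, -1.58404379e-03,  1.08506688e-03,
        -5.27234353e-04],
       [ 1.25016132e-03,  9.66089497e-01,  2.58204417e-01,
        -6.97038300e-02],
       [ 0.00000000e+00,  0.00000000e+00,  0.00000000e+00,
         1.00000000e+00]])}
```

View pics/scene0.png

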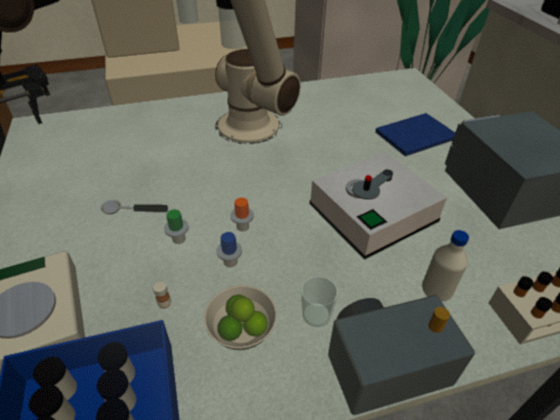

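View pics/side0.png

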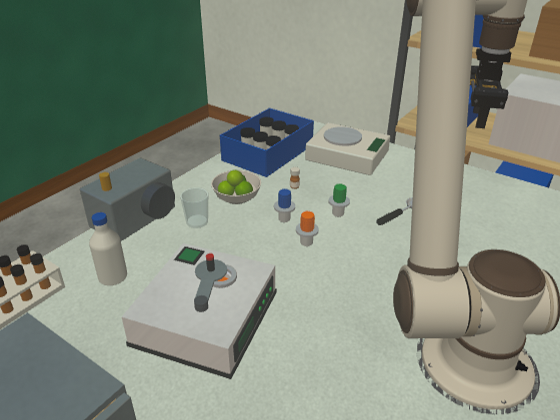

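View pics/wrist0.png

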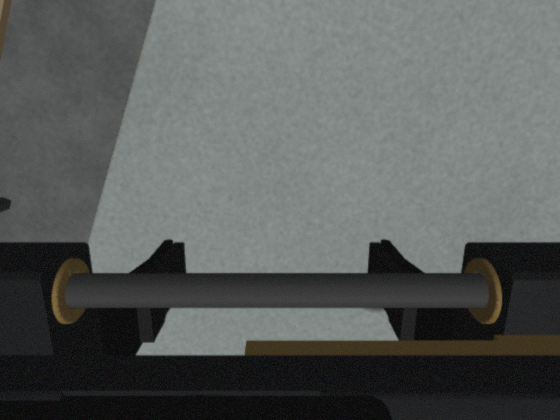

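```bash
python3 - <<'E'
import cv2,numpy as np
a=cv2.imread("pics/scene0.png");b=cv2.imread("pics/side0.png")
cv2.imwrite("pics/z1.png",cv2.resize(a[150:260,300:450],None,fx=5,fy=5,interpolation=cv2.INTER_CUBIC))
cv2.imwrite("pics/z2.png",cv2.resize(b[235:375,120:285],None,fx=4.2,fy=4.2,interpolation=cv2.INTER_CUBIC))
cv2.imwrite("pics/z3.png",cv2.resize(a[190:270,150:270],None,fx=6,fy=6,interpolation=cv2.INTER_CUBIC))
cv2.imwrite("pics/z4.png",cv2.resize(b[170:255,260:420],None,fx=5,fy=5,interpolation=cv2.INTER_CUBIC))
E
```

```text
(no output)
```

View pics/z1.png

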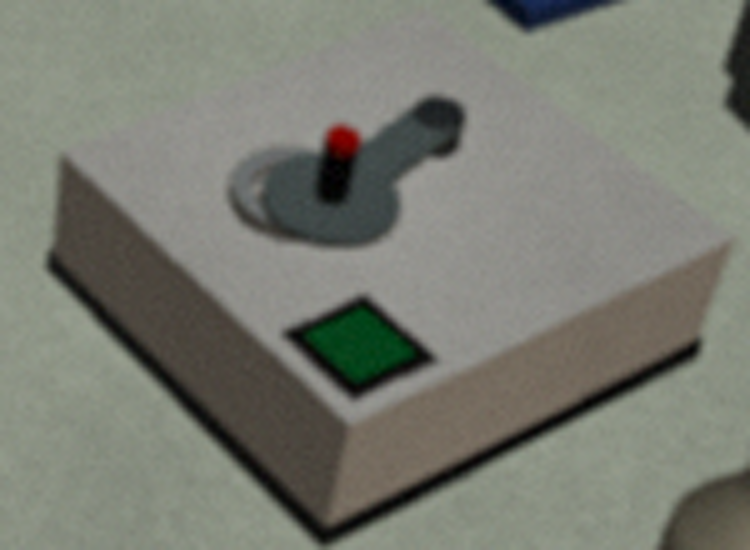

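View pics/z2.png

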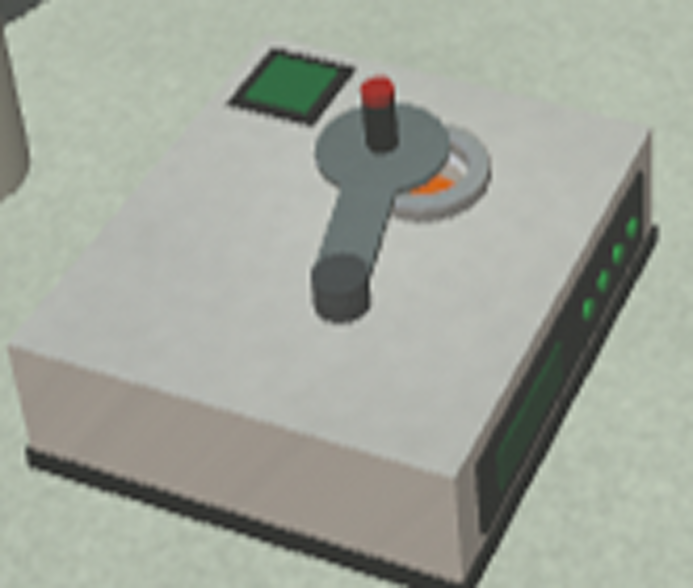

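View pics/z3.png

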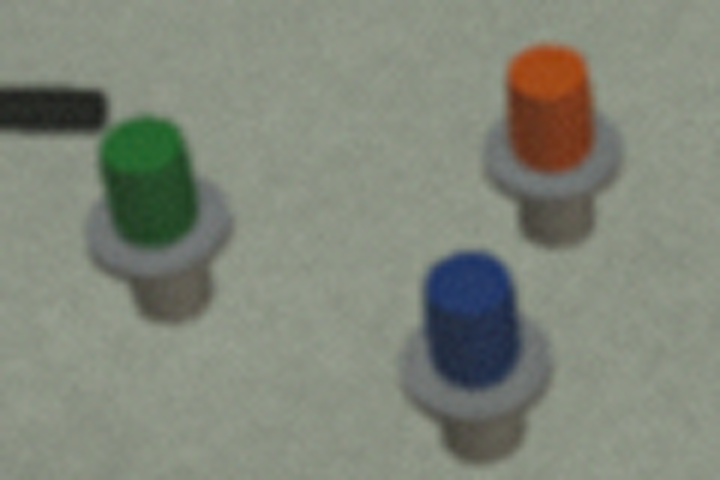

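View pics/z4.png

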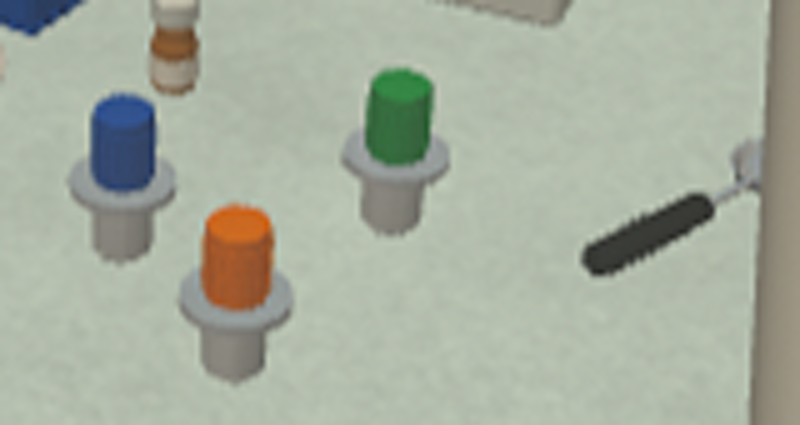

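```bash
cat > h.py <<'E'
import numpy as np,cv2
from scipy.optimize import least_squares
from station import r
def proj(n,P):
    c=r.calibration(n);P=np.atleast_2d(P).astype(float)
    K=np.array([[c['fx'],0,c['cx']],[0,c['fy'],c['cy']],[0,0,1]])
    return cv2.projectPoints(P,c['rvec'],c['tvec'],K,None)[0][:,0]
def back(n,uv,z):
    c=r.calibration(n);R=cv2.Rodrigues(c['rvec'])[0]
    d=R.T@np.array([(uv[0]-c['cx'])/c['fx'],(uv[1]-c['cy'])/c['fy'],1]);o=-R.T@c['tvec']
    return o+d*(z-o[2])/d[2]
def wcam(s):
    c=r.calibration('wrist');T=np.eye(4);T[:3,:3]=s['ee_rot'];T[:3,3]=s['tcp_pos']
    return T@c['tool_from_camera'],c
def wback(s,uv,z):
    T,c=wcam(s);d=T[:3,:3]@np.array([(uv[0]-c['cx'])/c['fx'],(uv[1]-c['cy'])/c['fy'],1]);o=T[:3,3]
    return o+d*(z-o[2])/d[2]
def wproj(s,P):
    T,c=wcam(s);p=(np.atleast_2d(P)-T[:3,3])@T[:3,:3]
    return np.c_[p[:,0]/p[:,2]*c['fx']+c['cx'],p[:,1]/p[:,2]*c['fy']+c['cy']]
def rd(p,q):
    q=np.atleast_2d(q);c,s=np.cos(p[2]),np.sin(p[2])
    return np.c_[p[0]+c*q[:,0]-s*q[:,1],p[1]+s*q[:,0]+c*q[:,1],q[:,2]]
E
python3 - <<'E'
from h import *
S=lambda x,y:(300+x/5,150+y/5)
D=lambda x,y:(120+x/4.2,235+y/4.2)
sp=[((-.11,-.12,.08),S(65,155)),((.11,-.12,.08),S(345,425)),((.11,.12,.08),S(730,240)),((-.11,-.12,0),S(50,262)),((.11,-.12,0),S(322,540)),((.11,.12,0),S(697,350))]
dp=[((-.11,-.12,.08),D(650,130)),((-.11,.12,.08),D(460,475)),((.11,.12,.08),D(10,345)),((-.11,-.12,0),D(655,232)),((-.11,.12,0),D(470,585)),((.11,.12,0),D(30,462))]
def f(p):
    return np.r_[(proj('scene',rd(p,[a for a,_ in sp]))-[b for _,b in sp]).ravel(),(proj('side',rd(p,[a for a,_ in dp]))-[b for _,b in dp]).ravel()]
for y0 in (-2,-1,0,1,2,3):
    o=least_squares(f,[.5,.3,y0])
    print(y0,o.x,o.cost)
    if o.cost<100: p=o.x;res=o.fun.reshape(-1,2).round(1)
print(res.tolist())
print('well',rd(p,[-.02,-.045,.09]),'pivot',rd(p,[-.02,.045,.09]))
print('wellpix',proj('scene',rd(p,[-.02,-.045,.09])),proj('side',rd(p,[-.02,-.045,.09])))
k1=back('scene',S(342,131),.134);k2=back('side',D(377,86),.134);print('knob',k1,k2)
k=(k1+k2)/2;v=k-rd(p,[-.02,.045,.134])[0];print(np.hypot(*v[:2]),np.arctan2(v[1],v[0])-p[2]+np.pi/2)
print('reader',p)
for n,a,b in (('green',(143,145),(402,87)),('blue',(471,284),(124,112)),('orange',(549,72),(239,222))):
    print(n,back('scene',(150+a[0]/6,190+a[1]/6),.088),back('side',(260+b[0]/5,170+b[1]/5),.088))
E
```

```text
-2 [0.49173593 0.21330003 0.28479668] 19.907288343194683
-1 [0.49173593 0.21330003 0.28479667] 19.907288343194967
0 [0.49173593 0.21330003 0.28479668] 19.90728834319497
1 [0.49173593 0.21330003 0.28479668] 19.90728834319521
2 [0.49173593 0.21330003 0.28479668] 19.907288343194796
3 [0.49173593 0.21330003 0.28479667] 19.90728834319501
[[-2.2, -1.0], [0.6, -0.3], [-0.0, -1.5], [-1.2, 1.4], [-0.4, 0.6], [-2.4, 0.3], [-0.4, -2.0], [-0.8, -0.4], [-1.1, -0.5], [-1.6, 1.5], [-1.0, 2.8], [1.0, 0.5]]
well [[0.48518486 0.16449344 0.09      ]] pivot [[0.45989825 0.25086813 0.09      ]]
wellpix [[358.05942629 186.66018674]] [[220.59828754 273.03045181]]
knob [0.50360686 0.17564179 0.134     ] [0.5024196 0.1736828 0.134    ]
0.08755701155850644 0.23007340912953111
reader [0.49173593 0.21330003 0.28479667]
green [ 0.46304636 -0.27284516  0.088     ] [ 0.4540398 -0.2712524  0.088    ]
blue [ 0.56541377 -0.16840305  0.088     ] [ 0.55658524 -0.16769031  0.088     ]
orange [ 0.46310289 -0.11789209  0.088     ] [ 0.45605212 -0.11921005  0.088     ]
```

Call:
move_arm(increments=[0,0,0,0,0.02,0.021,0.087,0,0,0,0,0.045,0.048,0.087,0,0,0,0,0.072,0.076,0.087,0,0,0,0,0.1,0.106,0.087,0,0,0,0,0.128,0.136,0.087,0,0,0,0,0.155,0.164,0.087,0,0,0,0,0.18,0.19,0.087,0,0,0,0,0.195,0.207,0.087,0,0,0,0,0.203,0.215,0.087,0,0,0,0,0.203,0.215,0.087,0,0,0,0,0.203,0.215,0.087])

```text
time_s: 1.07
tcp_pos: [0.3554, -0.3128, 0.2306]
ee_rot: [[0.0, -0.369, 0.929], [-0.0, 0.929, 0.369], [-1.0, -0.0, -0.0]]
wrist_force: [-0.8, 0.0, -1.3]
gripper_width: 0.994
```

```bash
python3 - <<'E'
from h import *
s=r.sense();im=r.capture('wrist');cv2.imwrite('pics/w1.png',im[:,:,::-1])
print(s['time_s'],s['tcp_pos'],s['ee_rot'].round(4).tolist(),s['joints'])
print(wproj(s,[[.457,-.272,.088],[.457,-.119,.088]]))
E
```

```text
1.0667 [ 0.35536359 -0.3128237   0.23060575] [[0.0, -0.3695, 0.9292], [-0.0001, 0.9292, 0.3695], [-1.0, -0.0001, -0.0]] [-2.16284773e+01  7.12875971e+00 -1.99598697e+01  3.57456930e-03
 -6.29098323e+01 -4.66899082e+01]
[[277.17427457 312.64887806]
 [427.32583163 365.5650496 ]]
```

View pics/w1.png

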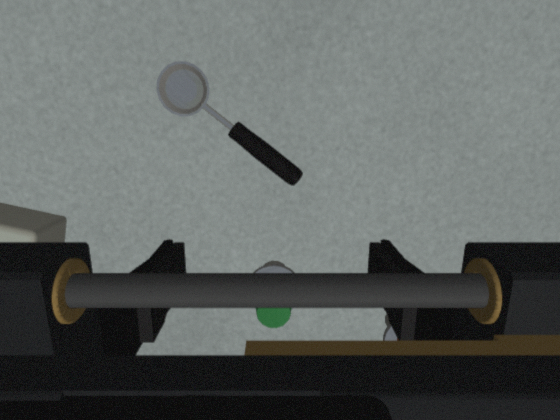

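Call:
move_arm(increments=[2,0,0,-0.001,0.015,0.013,0.087,6,0,0,-0.003,0.043,0.039,0.087,10,0,0,-0.005,0.074,0.067,0.087,14,0,0,-0.007,0.104,0.094,0.087,18,0,0,-0.009,0.134,0.121,0.087,22,0,0,-0.011,0.164,0.148,0.087,26,0,0,-0.013,0.194,0.175,0.087,30,0,0,-0.015,0.224,0.202,0.087,34,0,0,-0.017,0.254,0.229,0.087,38,0,0,-0.02,0.284,0.256,0.06,41,0,0,-0.02,0.313,0.282,0.03,43.6,0,0,-0.02,0.337,0.303,0.03])

```text
time_s: 2.12
tcp_pos: [0.5142, 0.1131, 0.2505]
ee_rot: [[0.0, 0.378, 0.926], [0.0, 0.926, -0.378], [-1.0, 0.0, 0.0]]
wrist_force: [1.3, -0.3, -0.0]
gripper_width: 0.854
```

```bash
python3 - <<'E'
from h import *
s=r.sense();im=r.capture('wrist');cv2.imwrite('pics/w2.png',im[:,:,::-1])
print(s['time_s'],s['tcp_pos'],s['ee_rot'].round(4).tolist(),s['joints'],s['joint_velocities'])
print(wproj(s,[[.4852,.1645,.09],[.46,.251,.1],[.503,.1747,.134]]))
E
```

```text
2.1167 [0.51417869 0.11312549 0.25048371] [[0.0005, 0.3777, 0.9259], [0.0001, 0.9259, -0.3777], [-1.0, 0.0003, 0.0004]] [ 3.00826451e+01  1.15734493e+01 -1.14681528e+01  9.08103360e-03
 -6.69328763e+01 -1.42277165e+02] [ 28.44839858  19.45379577  24.2545698    0.08734582  -5.75073618
 -59.07781783]
[[319.21026058 136.91362166]
 [413.30624205  64.80682085]
 [347.44323009 158.73687047]]
```

View pics/w2.png

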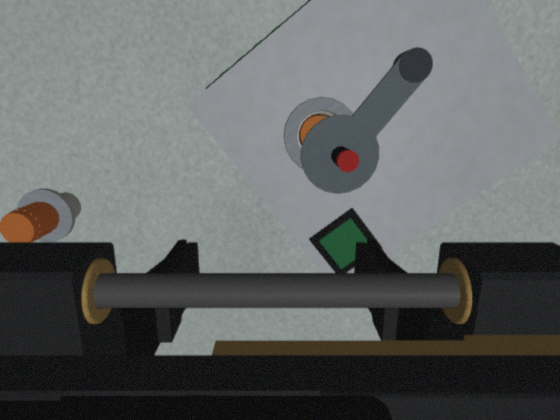

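Call:
move_arm(increments=[0,0,0,0,0,0,0.034,0,0,0,0,0,0,0.034,0,0,0,0,0,0,0.034])

```text
time_s: 2.42
tcp_pos: [0.5128, 0.1103, 0.2502]
ee_rot: [[-0.001, 0.376, 0.927], [-0.001, 0.927, -0.376], [-1.0, -0.001, -0.001]]
wrist_force: [0.0, -0.3, 0.9]
gripper_width: 0.584
```

```bash
python3 - <<'E'
from h import *
s=r.sense();im=r.capture('wrist');cv2.imwrite('pics/w3.png',im[:,:,::-1])
cv2.imwrite('pics/w3z.png',cv2.resize(im[0:240,180:460,::-1],None,fx=2.5,fy=2.5,interpolation=cv2.INTER_CUBIC))
np.save('s3.npy',s,allow_pickle=True)
print(s['time_s'],s['tcp_pos'],s['ee_rot'].round(4).tolist(),s['joints'])
h=cv2.cvtColor(im,cv2.COLOR_RGB2HSV);m=((h[:,:,0]<6)|(h[:,:,0]>172))&(h[:,:,1]>150)&(h[:,:,2]>90)
n,l,st,c=cv2.connectedComponentsWithStats(m.astype(np.uint8));
for i in range(1,n):
    if st[i,4]>60: print(st[i],c[i],wback(s,c[i],.133))
E
```

```text
2.4167 [0.51283674 0.11027807 0.25022659] [[-0.0009, 0.3762, 0.9265], [-0.0005, 0.9265, -0.3762], [-1.0, -0.0008, -0.0006]] [ 2.98728567e+01  1.14361439e+01 -1.16803786e+01  1.34689221e-03
 -6.69441114e+01 -1.41970491e+02]
[342 151  21  21 359] [351.94428969 161.12534819] [0.50446879 0.17435572 0.133     ]
```

View pics/w3z.png

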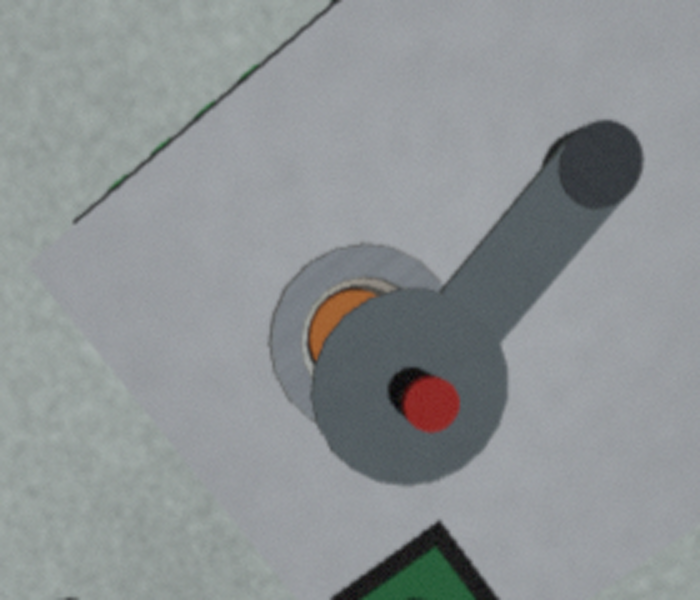

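```bash
python3 - <<'E'
from h import *
s=np.load('s3.npy',allow_pickle=True).item()
Z=lambda x,y:(180+(x+.0)/2.5,y/2.5)
pts=np.array([wback(s,Z(*q),.09)[:2] for q in [(270,338),(279,298),(301,268),(333,248),(366,243),(402,250),(282,384),(297,407)]])
o=least_squares(lambda p:np.hypot(*(pts-p).T)-.032,[.485,.165]);print('well',o.x,o.fun.round(4))
dp=np.array([wback(s,Z(*q),.098)[:2] for q in [(312,382),(508,385),(410,485),(345,458),(475,458),(332,330),(490,335)]])
o2=least_squares(lambda p:np.hypot(*(dp-p).T)-.033,[.5,.17]);print('disc',o2.x,o2.fun.round(4))
for z in (.1,.105,.11): print('pivot',z,wback(s,Z(601,164),z)[:2])
w=o.x;d=o2.x
# pivot: 90 mm from both well and disc
ps=least_squares(lambda p:[np.hypot(*(p-w))-.09,np.hypot(*(p-d))-.09],[.46,.25]).x;print(ps,np.degrees(np.arctan2(*(ps-w)[::-1]))-90)
R=s['ee_rot'];t=s['tcp_pos']
P=np.array([.460,.2525])
a0=np.degrees(np.arctan2(d[1]-P[1],d[0]-P[0]));print('a0',a0)
k=np.array([.5045,.1744])
print('to knob',R.T@(np.r_[k,.114]-t))
E
```

```text
well [0.48515599 0.16691747] [ 0.      0.0003  0.0003  0.0002 -0.0004 -0.0005 -0.0006 -0.0002]
disc [0.50473848 0.17447176] [-0.0004 -0.0003 -0.0001 -0.0017  0.0001 -0.0004 -0.0019]
pivot 0.1 [0.46086002 0.2528196 ]
pivot 0.105 [0.46065853 0.25091057]
pivot 0.11 [0.46045705 0.24900153]
[0.46277584 0.25409046] 14.398723410236627
a0 -60.17165347845613
to knob [ 0.13619907  0.05639129 -0.03175913]
```

Call:
move_arm(increments=[0,0,0,0,0.015,-0.009,0.034,0,0,0,0,0.04,-0.023,0.034,0,0,0,0.01,0.056,-0.032,0.034,0,0,0,0.035,0.056,-0.032,0.034,0,0,0,0.065,0.056,-0.032,0.034,0,0,0,0.09,0.056,-0.032,0.034,0,0,0,0.112,0.056,-0.032,0.034,0,0,0,0.126,0.056,-0.032,0.034,0,0,0,0.134,0.056,-0.032,0.034,0,0,0,0.136,0.056,-0.032,0.034,0,0,0,0.136,0.056,-0.032,0.034])

```text
time_s: 3.38
tcp_pos: [0.5045, 0.1748, 0.1148]
ee_rot: [[0.0, 0.376, 0.927], [-0.0, 0.927, -0.376], [-1.0, -0.0, 0.0]]
wrist_force: [-0.0, 0.4, 0.2]
gripper_width: 0.395
```

```bash
python3 - <<'E'
from h import *
s=r.sense();im=r.capture('side');cv2.imwrite('pics/d4.png',cv2.resize(im[180:380,100:380,::-1],None,fx=2.5,fy=2.5))
print(s['time_s'],s['tcp_pos'],s['wrist_force'],s['gripper_width'])
R=s['ee_rot'];P=np.array([.461,.253]);k0=np.array([.5045,.1745])
for a in list(range(-61,18,6))+[17,19,21]:
    k=P+.0897*np.array([np.cos(np.radians(a)),np.sin(np.radians(a))])
    print(a,(R.T@np.r_[k-k0,0]).round(4))
E
```

```text
3.3833 [0.5045216  0.17482322 0.11476063] [-0.04293303  0.43270054  0.16889723] 0.39507788999954657
-61 [-0.  0. -0.]
-55 [0.     0.0076 0.0055]
-49 [0.     0.0158 0.0102]
-43 [-0.      0.0244  0.014 ]
-37 [-0.      0.0333  0.0169]
-31 [-0.      0.0425  0.0188]
-25 [-0.      0.0518  0.0198]
-19 [-0.      0.0612  0.0198]
-13 [-0.      0.0705  0.0188]
-7 [-0.      0.0797  0.0168]
-1 [-0.      0.0886  0.0139]
5 [-0.      0.0972  0.0101]
11 [-0.      0.1053  0.0054]
17 [-0.      0.1129 -0.0002]
17 [-0.      0.1129 -0.0002]
19 [-0.      0.1153 -0.0022]
21 [-0.      0.1177 -0.0043]
```

View pics/d4.png

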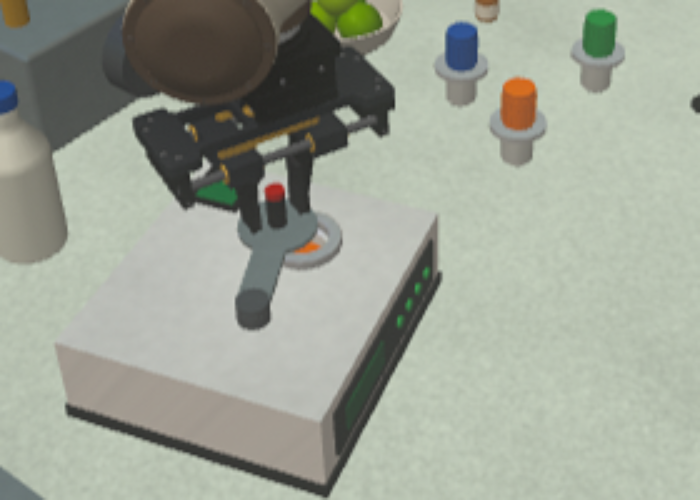

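Call:
move_arm(increments=[0,0,0,0,0.009,0.001,0.034,0,0,0,0,0.017,0.006,0.034,0,0,0,0,0.025,0.01,0.034,0,0,0,0,0.033,0.014,0.034,0,0,0,0,0.042,0.017,0.034,0,0,0,0,0.052,0.019,0.034,0,0,0,0,0.061,0.02,0.034,0,0,0,0,0.07,0.02,0.034,0,0,0,0,0.08,0.019,0.034,0,0,0,0,0.089,0.017,0.034,0,0,0,0,0.098,0.014,0.034,0,0,0,0,0.106,0.01,0.034])

```text
time_s: 4.43
tcp_pos: [0.5532, 0.2712, 0.1144]
ee_rot: [[-0.0, 0.375, 0.927], [0.0, 0.927, -0.375], [-1.0, 0.0, -0.0]]
wrist_force: [0.7, -1.4, -0.1]
gripper_width: 0.392
```

Call:
move_arm(increments=[0,0,0,0,0.004,-0.002,0.034,0,0,0,0,0.008,-0.005,0.034,0,0,0,0,0.01,-0.007,0.034,0,0,0,0,0.01,-0.007,0.034])

```text
time_s: 4.77
tcp_pos: [0.5502, 0.2827, 0.1146]
ee_rot: [[0.0, 0.374, 0.927], [0.001, 0.927, -0.374], [-1.0, 0.001, -0.0]]
wrist_force: [-0.4, -0.9, 0.0]
gripper_width: 0.39
```

```bash
python3 - <<'E'
from h import *
s=r.sense();im=r.capture('side');cv2.imwrite('pics/d5.png',cv2.resize(im[180:380,100:380,::-1],None,fx=2.5,fy=2.5))
print(s['time_s'],s['tcp_pos'],s['wrist_force'],s['gripper_width'])
E
```

```text
4.7667 [0.55020917 0.28270546 0.11462957] [-0.44804607 -0.87554188  0.04996491] 0.39033812513095784
```

View pics/d5.png

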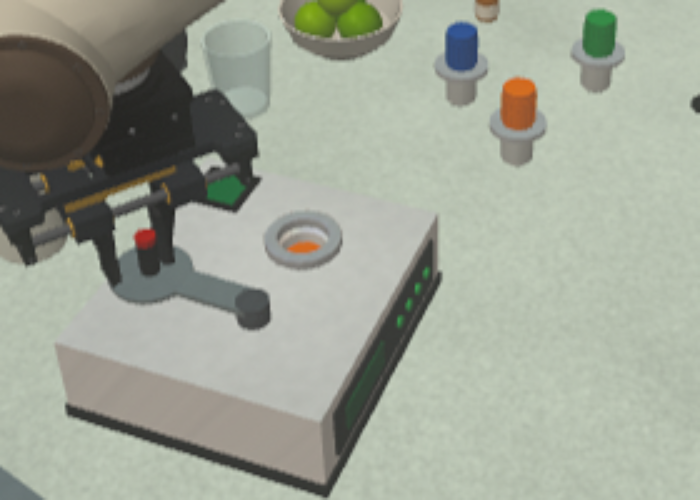

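Call:
move_arm(increments=[0,0,0,0,0.002,-0.001,0.034,0,0,0,0,0.004,-0.003,0.034,0,0,0,0,0.004,-0.003,0.034])

```text
time_s: 5.07
tcp_pos: [0.5491, 0.2869, 0.1146]
ee_rot: [[-0.0, 0.375, 0.927], [0.0, 0.927, -0.375], [-1.0, 0.0, -0.0]]
wrist_force: [0.6, 0.4, -0.4]
gripper_width: 0.393
```

Call:
move_arm(increments=[0,0,0,0,0.001,-0.001,0.034,0,0,0,0,0.002,-0.002,0.034,0,0,0,0,0.002,-0.002,0.034])

```text
time_s: 5.32
tcp_pos: [0.5479, 0.2886, 0.1145]
ee_rot: [[-0.001, 0.375, 0.927], [-0.002, 0.927, -0.375], [-1.0, -0.002, -0.0]]
wrist_force: [0.3, -2.4, 0.9]
gripper_width: 0.395
```

Call:
move_arm(increments=[0,0,0,0,0.001,-0.001,0.034,0,0,0,0,0.003,-0.001,0.034,0,0,0,0,0.003,-0.001,0.034])

```text
time_s: 5.57
tcp_pos: [0.5473, 0.2891, 0.1143]
ee_rot: [[-0.004, 0.375, 0.927], [-0.007, 0.927, -0.375], [-1.0, -0.008, -0.001]]
wrist_force: [0.8, -9.6, 3.9]
gripper_width: 0.387
```

Call:
move_arm(increments=[0,0,0,0,0.001,0,0.034,0,0,0,0,0.002,-0.001,0.034,0,0,0,0,0.002,-0.001,0.034])

```text
time_s: 5.82
tcp_pos: [0.5472, 0.2893, 0.1142]
ee_rot: [[-0.005, 0.375, 0.927], [-0.01, 0.927, -0.375], [-1.0, -0.011, -0.001]]
wrist_force: [1.6, -14.3, 3.3]
gripper_width: 0.396
```

Call:
move_arm(increments=[0,0,0,0,-0.005,0.001,0.034,0,0,0,0,-0.009,0.002,0.034,0,0,0,-0.01,-0.012,0.002,0.034,0,0,0,-0.035,-0.012,0.002,0.034,0,0,0,-0.06,-0.015,0.004,0.04,0,0,0,-0.085,-0.03,0.01,0.087,0,0,0,-0.11,-0.055,0.02,0.087,0,0,0,-0.13,-0.085,0.03,0.087,0,0,0,-0.135,-0.11,0.04,0.087,0,0,0,-0.135,-0.132,0.047,0.087,0,0,0,-0.135,-0.137,0.049,0.087,0,0,0,-0.135,-0.137,0.049,0.087])

```text
time_s: 6.82
tcp_pos: [0.5423, 0.1487, 0.2508]
ee_rot: [[0.002, 0.376, 0.926], [0.002, 0.926, -0.376], [-1.0, 0.002, 0.001]]
wrist_force: [-0.3, 1.5, -0.1]
gripper_width: 0.903
```

```bash
python3 - <<'E'
from h import *
s=r.sense();im=r.capture('wrist')
cv2.imwrite('pics/w6z.png',cv2.resize(im[0:240,180:460,::-1],None,fx=2.5,fy=2.5,interpolation=cv2.INTER_CUBIC))
np.save('s6.npy',s,allow_pickle=True);np.save('im6.npy',im)
print(s['time_s'],s['tcp_pos'],s['ee_rot'].round(4).tolist(),s['joints'])
print((wproj(s,[[.485,.167,.09]])-[180,0])*2.5)
E
```

```text
6.8167 [0.54234911 0.14872369 0.25080638] [[0.002, 0.3763, 0.9265], [0.0016, 0.9265, -0.3763], [-1.0, 0.0023, 0.0012]] [ 3.18320518e+01  1.50713602e+01 -6.74373428e+00 -2.14203048e-02
 -6.80386437e+01 -1.43928619e+02]
[[224.67392644 300.15010581]]
```

View pics/w6z.png

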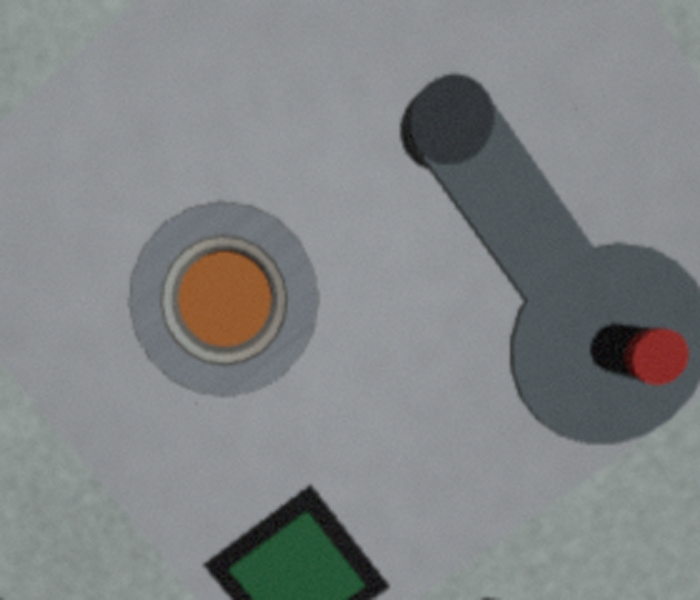

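```bash
python3 - <<'E'
from h import *
s=np.load('s6.npy',allow_pickle=True).item();im=np.load('im6.npy')
Z=lambda x,y:(180+x/2.5,y/2.5)
h=cv2.cvtColor(im,cv2.COLOR_RGB2HSV);m=((h[:,:,0]>6)&(h[:,:,0]<20)&(h[:,:,1]>120)&(h[:,:,2]>90))
m[240:]=0
n,l,st,c=cv2.connectedComponentsWithStats(m.astype(np.uint8));i=1+np.argmax(st[1:,4]);print(st[i],c[i],wback(s,c[i],.068))
def fit(q,z,R,x0):
    p=np.array([wback(s,Z(*a),z)[:2] for a in q]);o=least_squares(lambda v:np.hypot(*(p-v[:2]).T)-v[2],list(x0)+[R]);return o.x,o.fun.round(4)
print(fit([(129,298),(319,298),(223,201),(223,396),(155,232),(290,232),(155,364),(290,366)],.09,.032,(.485,.167)))
print(fit([(511,345),(604,444),(617,243),(540,275),(535,408),(665,423)],.098,.033,(.54,.28)))
print('knob',wback(s,Z(659,356),.133))
E
```

```text
[ 251  100   38   39 1097] [269.54512306 118.96536007] [0.48452332 0.16655944 0.068     ]
(array([0.4851317 , 0.16653091, 0.0314942 ]), array([ 0.0001,  0.0004,  0.0002,  0.0002, -0.0001, -0.0004, -0.0002,
       -0.0003]))
(array([0.54626258, 0.28022529, 0.03299105]), array([ 0.0004,  0.0004, -0.0008,  0.001 , -0.0012,  0.0003]))
knob [0.54688097 0.27998553 0.133     ]
```

Call:
move_arm(increments=[0,0,0,0,-0.018,0.006,0.087,0,0,0,0,-0.055,0.018,0.087,0,0,0,0,-0.093,0.031,0.087,0,0,0,0,-0.131,0.044,0.087,0,0,0,0,-0.169,0.056,0.087,0,0,0,0,-0.207,0.069,0.087,0,0,0,0,-0.245,0.081,0.087,0,0,0,0,-0.283,0.094,0.087,0,0,0,0,-0.321,0.107,0.087,0,0,0,0,-0.359,0.119,0.087,0,0,0,0,-0.395,0.131,0.087,0,0,0,0,-0.419,0.139,0.087])

```text
time_s: 7.87
tcp_pos: [0.5149, -0.2931, 0.2491]
ee_rot: [[-0.0, 0.375, 0.927], [-0.0, 0.927, -0.375], [-1.0, -0.0, 0.0]]
wrist_force: [0.7, 0.2, 1.1]
gripper_width: 0.999
```

Call:
move_arm(increments=[0,0,0,0,0,0,0.087,0,0,0,0,0,0,0.087,0,0,0,0,0,0,0.087])

```text
time_s: 8.12
tcp_pos: [0.5148, -0.2902, 0.2491]
ee_rot: [[-0.0, 0.374, 0.927], [0.0, 0.927, -0.374], [-1.0, 0.0, -0.001]]
wrist_force: [-0.3, 0.1, -0.4]
gripper_width: 0.999
```

```bash
python3 - <<'E'
from h import *
s=r.sense();im=r.capture('wrist')
cv2.imwrite('pics/w7z.png',cv2.resize(im[0:240,180:460,::-1],None,fx=2.5,fy=2.5,interpolation=cv2.INTER_CUBIC))
np.save('s7.npy',s,allow_pickle=True);np.save('im7.npy',im)
print(s['time_s'],s['tcp_pos'],s['ee_rot'].round(4).tolist(),s['joints'])
h=cv2.cvtColor(im,cv2.COLOR_RGB2HSV);m=((h[:,:,0]>45)&(h[:,:,0]<80)&(h[:,:,1]>110)&(h[:,:,2]>40));m[240:]=0
n,l,st,c=cv2.connectedComponentsWithStats(m.astype(np.uint8));i=1+np.argmax(st[1:,4]);print(st[i],c[i],wback(s,c[i],.088))
print((wproj(s,[[.4575,-.272,.088]])-[180,0])*2.5)
E
```

```text
8.1167 [ 0.51482595 -0.29019436  0.24906721] [[-0.0005, 0.3739, 0.9275], [0.0005, 0.9275, -0.3739], [-1.0, 0.0003, -0.0006]] [-1.37320619e+01  1.80473006e+01 -2.80138622e+00 -2.27376842e-02
 -6.91838362e+01 -9.82137851e+01]
[ 250  104   37   38 1062] [267.54425612 122.69962335] [ 0.45830635 -0.27488771  0.088     ]
[[225.92288367 301.14259199]]
```

View pics/w7z.png

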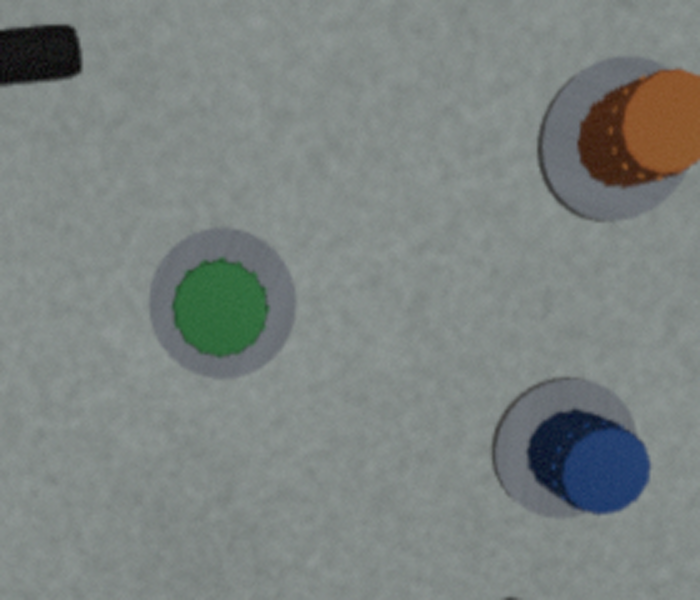

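Call:
move_arm(increments=[0,0,0,0.01,-0.003,-0.015,0.087,0,0,0,0.035,-0.006,-0.04,0.087,0,0,0,0.065,-0.007,-0.058,0.087,0,0,0,0.1,-0.007,-0.058,0.087,0,0,0,0.13,-0.007,-0.058,0.087,0,0,0,0.155,-0.007,-0.058,0.087,0,0,0,0.175,-0.007,-0.058,0.087,0,0,0,0.186,-0.007,-0.058,0.087,0,0,0,0.19,-0.007,-0.058,0.087,0,0,0,0.19,-0.007,-0.058,0.087,0,0,0,0.19,-0.007,-0.058,0.087])

```text
time_s: 9.08
tcp_pos: [0.4587, -0.2754, 0.0603]
ee_rot: [[0.001, 0.373, 0.928], [-0.001, 0.928, -0.373], [-1.0, -0.0, 0.001]]
wrist_force: [0.4, -1.1, -0.6]
gripper_width: 1.004
```

```bash
python3 - <<'E'
from h import *
s=r.sense();np.save('s8.npy',s,allow_pickle=True)
print(s['time_s'],s['tcp_pos'],s['wrist_force'],s['ee_rot'].T@(np.array([.4583,-.2749,.059])-s['tcp_pos']))
im=r.capture('side');cv2.imwrite('pics/d8.png',cv2.resize(im[130:290,260:460,::-1],None,fx=3.5,fy=3.5))
E
```

```text
9.0833 [ 0.45869582 -0.27540645  0.06031409] [ 0.36922063 -1.08102626 -0.62773696] [ 0.00131328  0.00032224 -0.00055809]
```

View pics/d8.png

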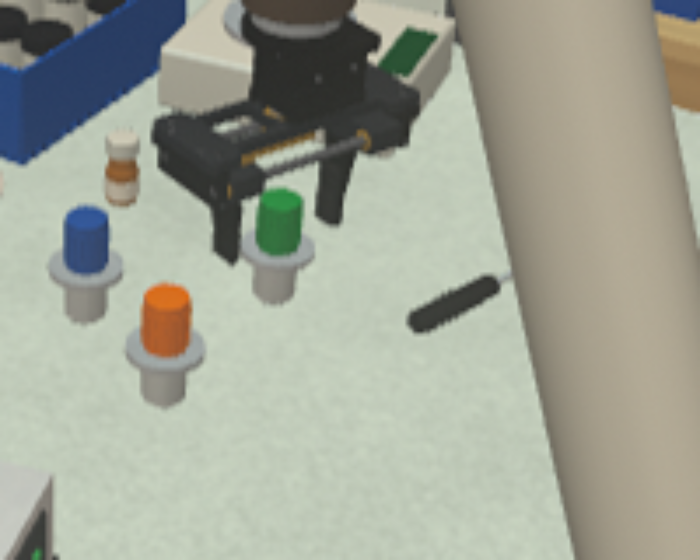

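Call:
move_arm(increments=[0,0,0,0.002,0,0,0.087,0,0,0,0.0035,0,0,0.07,0,0,0,0.0035,0,0,0.055,0,0,0,0.0035,0,0,0.045,0,0,0,0.0035,0,0,0.04,0,0,0,0.0035,0,0,0.034,0,0,0,0.0035,0,0,0.02,0,0,0,0.0035,0,0,0.01,0,0,0,0.0035,0,0,0,0,0,0,0.0035,0,0,0,0,0,0,0.0035,0,0,0,0,0,0,0.0035,0,0,0])

```text
time_s: 10.13
tcp_pos: [0.4577, -0.276, 0.056]
ee_rot: [[-0.0, 0.375, 0.927], [-0.0, 0.927, -0.375], [-1.0, -0.0, -0.0]]
wrist_force: [-0.1, -0.5, -0.7]
gripper_width: 0.362
```

Call:
move_arm(increments=[0,0,0,0,0,0,0,0,0,0,0,0,0,0,0,0,0,0,0,0,0])

```text
time_s: 10.38
tcp_pos: [0.4577, -0.276, 0.056]
ee_rot: [[-0.0, 0.375, 0.927], [-0.0, 0.927, -0.375], [-1.0, -0.0, 0.0]]
wrist_force: [-0.3, 0.1, 0.0]
gripper_width: 0.359
```

Call:
move_arm(increments=[0,0,0,-0.01,0,0,0,0,0,0,-0.03,0,0,0,0,0,0,-0.06,0,0,0,0,0,0,-0.09,0,0,0,0,0,0,-0.12,0.006,-0.002,0,0,0,0,-0.145,0.02,-0.007,0,0,0,0,-0.16,0.045,-0.015,0,0,0,0,-0.17,0.075,-0.025,0,0,0,0,-0.175,0.108,-0.036,0,0,0,0,-0.175,0.142,-0.048,0,0,0,0,-0.175,0.175,-0.059,0,0,0,0,-0.175,0.208,-0.07,0])

```text
time_s: 11.38
tcp_pos: [0.47, -0.0553, 0.2318]
ee_rot: [[0.001, 0.375, 0.927], [0.0, 0.927, -0.375], [-1.0, 0.001, 0.0]]
wrist_force: [1.3, 0.5, -0.8]
gripper_width: 0.362
```

Call:
move_arm(increments=[0,0,0,0,0.034,-0.0115,0,0,0,0,0,0.068,-0.023,0,0,0,0,0,0.1,-0.034,0,0,0,0,0,0.13,-0.044,0,0,0,0,0,0.158,-0.053,0,0,0,0,0,0.18,-0.06,0,0,0,0,0,0.196,-0.066,0,0,0,0,0,0.206,-0.069,0,0,0,0,0,0.211,-0.071,0,0,0,0,0,0.211,-0.071,0,0,0,0,0,0.211,-0.071,0])

```text
time_s: 12.3
tcp_pos: [0.4837, 0.1647, 0.2311]
ee_rot: [[-0.001, 0.375, 0.927], [-0.0, 0.927, -0.375], [-1.0, -0.001, -0.0]]
wrist_force: [-1.1, -1.4, -1.7]
gripper_width: 0.361
```

```bash
python3 - <<'E'
from h import *
s=r.sense()
print(s['time_s'],s['tcp_pos'],s['wrist_force'],s['gripper_width'],s['ee_rot'].T@(np.array([.4845,.1654,.148])-s['tcp_pos']))
for n in('wrist','side','scene'):
    im=r.capture(n);cv2.imwrite(f'pics/{n}9.png',im[:,:,::-1])
    if n=='side':cv2.imwrite('pics/d9.png',cv2.resize(im[140:380,100:380,::-1],None,fx=2.5,fy=2.5))
    if n=='scene':cv2.imwrite('pics/s9.png',cv2.resize(im[100:280,280:480,::-1],None,fx=3.3,fy=3.3))
E
```

```text
12.3 [0.48371276 0.16473209 0.23105443] [-1.14861168 -1.36186404 -1.70179916] 0.360654912763192 [0.08305374 0.00095872 0.00051256]
```

View pics/d9.png

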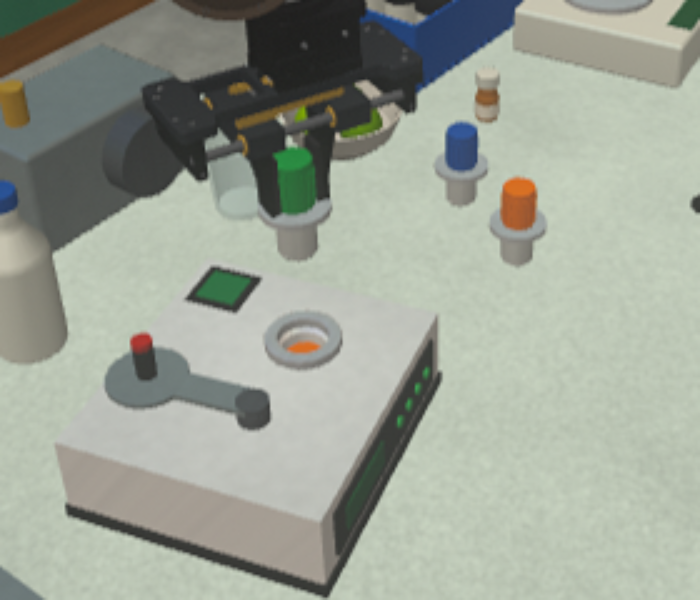

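View pics/s9.png

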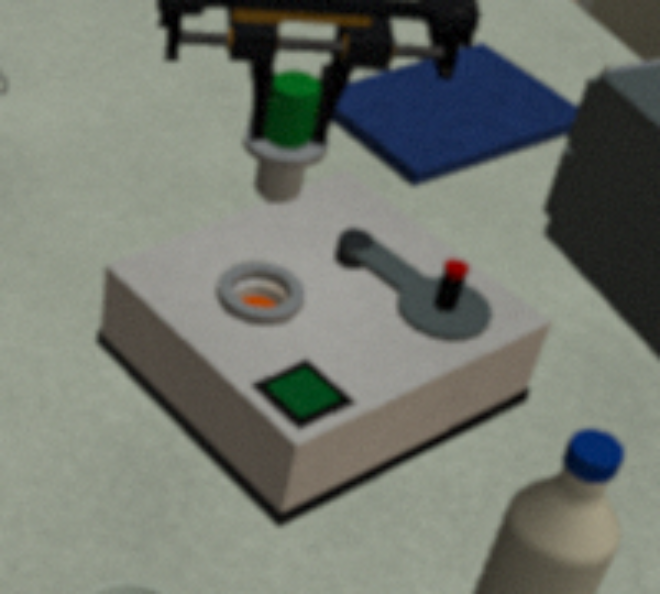

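View pics/wrist9.png

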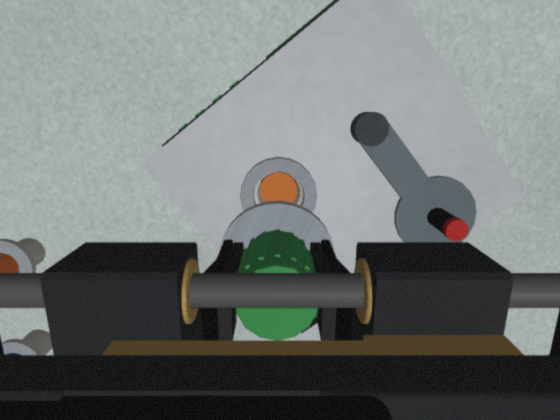

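Call:
move_arm(increments=[0,0,0,0.01,0.0005,0.0005,0,0,0,0,0.028,0.001,0.0005,0,0,0,0,0.048,0.001,0.0005,0,0,0,0,0.064,0.001,0.0005,0,0,0,0,0.073,0.001,0.0005,0,0,0,0,0.076,0.001,0.0005,0,0,0,0,0.076,0.001,0.0005,0,0,0,0,0.076,0.001,0.0005,0])

```text
time_s: 13.12
tcp_pos: [0.4854, 0.1662, 0.1556]
ee_rot: [[0.001, 0.375, 0.927], [0.0, 0.927, -0.375], [-1.0, 0.001, 0.001]]
wrist_force: [0.2, -0.6, -0.8]
gripper_width: 0.355
```

```bash
python3 - <<'E'
from h import *
s=r.sense()
print(s['time_s'],s['tcp_pos'],s['wrist_force'],s['gripper_width'],s['ee_rot'].T@(np.array([.4845,.1654,.148])-s['tcp_pos']))
a=r.capture('side')[235:315,180:270,::-1];b=r.capture('scene')[140:220,315:405,::-1]
cv2.imwrite('pics/c10.png',np.hstack([cv2.resize(x,None,fx=4.4,fy=5,interpolation=cv2.INTER_CUBIC) for x in (a,b)]))
E
```

```text
13.1167 [0.48542077 0.16622108 0.15564128] [ 0.17119199 -0.60617167 -0.80775202] 0.35519832097114984 [ 0.00763988 -0.00111232 -0.00055323]
```

View pics/c10.png

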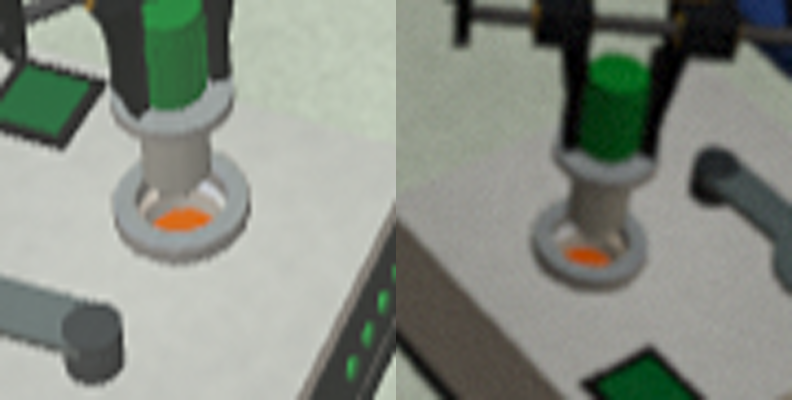

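Call:
move_arm(increments=[0,0,0,0,0,0,0,0,0,0,0.003,-0.0005,0,0,0,0,0,0.007,-0.0005,0,0,0,0,0,0.011,-0.0005,0,0,0,0,0,0.015,-0.0005,0,0,0,0,0,0.018,-0.0005,0,0,0,0,0,0.02,-0.0005,0,0,0,0,0,0.02,-0.0005,0,0])

```text
time_s: 13.88
tcp_pos: [0.4843, 0.1654, 0.1343]
ee_rot: [[-0.001, 0.375, 0.927], [-0.001, 0.927, -0.375], [-1.0, -0.001, -0.001]]
wrist_force: [1.1, 0.9, -1.2]
gripper_width: 0.359
```

```bash
python3 - <<'E'
from h import *
s=r.sense()
print(s['time_s'],s['tcp_pos'],s['wrist_force'],s['moment'],s['gripper_width'],s['ee_rot'].T@(np.array([.4845,.1654,.148])-s['tcp_pos']))
a=r.capture('side')[235:315,180:270,::-1];b=r.capture('scene')[140:220,315:405,::-1]
cv2.imwrite('pics/c11.png',np.hstack([cv2.resize(x,None,fx=4.4,fy=5,interpolation=cv2.INTER_CUBIC) for x in (a,b)]))
s=r.sense();print(s['tcp_pos'],s['wrist_force'])
E
```

```text
13.8833 [0.48433504 0.1654306  0.13434172] [ 1.07401305  0.91731997 -1.20480369] [-0.04919284 -0.03211871 -0.01355707] 0.3587934657819313 [-1.36584355e-02  1.76716659e-05  1.53847995e-04]
[0.48471614 0.16565811 0.13497982] [ 0.62140203 -0.54666869 -1.16186528]
```

View pics/c11.png

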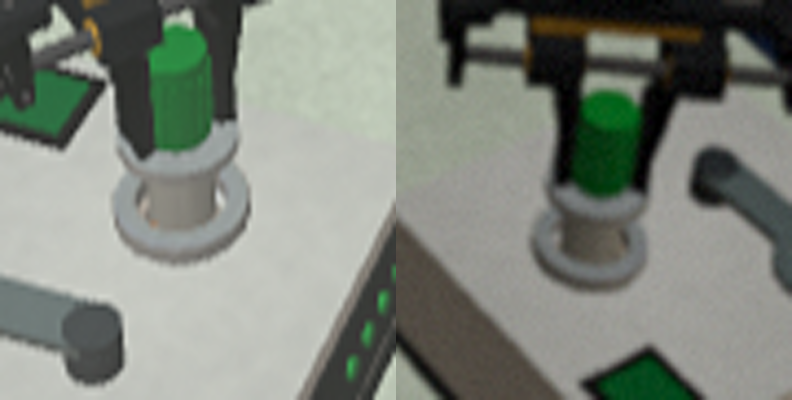

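Call:
move_arm(increments=[0,0,0,0.003,0,0,0,0,0,0,0.006,0,0,0,0,0,0,0.009,0,0,0,0,0,0,0.012,0,0,0,0,0,0,0.012,0,0,0])

```text
time_s: 14.4
tcp_pos: [0.4847, 0.1656, 0.1228]
ee_rot: [[-0.0, 0.375, 0.927], [-0.0, 0.927, -0.375], [-1.0, -0.0, -0.0]]
wrist_force: [-1.8, -0.3, 1.7]
gripper_width: 0.36
```

Call:
move_arm(increments=[0,0,0,0.002,0,0,0,0,0,0,0.004,0,0,0,0,0,0,0.006,0,0,0,0,0,0,0.008,0,0,0,0,0,0,0.008,0,0,0,0,0,0,0.008,0,0,0])

```text
time_s: 14.9
tcp_pos: [0.4848, 0.1657, 0.1153]
ee_rot: [[0.0, 0.375, 0.927], [-0.0, 0.927, -0.375], [-1.0, 0.0, 0.0]]
wrist_force: [-1.5, -0.9, 3.9]
gripper_width: 0.361
```

Call:
move_arm(increments=[0,0,0,0.002,0,0,0,0,0,0,0.004,0,0,0,0,0,0,0.006,0,0,0,0,0,0,0.007,0,0,0,0,0,0,0.007,0,0,0])

```text
time_s: 15.32
tcp_pos: [0.4849, 0.1657, 0.1082]
ee_rot: [[0.0, 0.375, 0.927], [-0.0, 0.927, -0.375], [-1.0, 0.0, 0.0]]
wrist_force: [-2.4, -1.0, 6.4]
gripper_width: 0.356
```

Call:
move_arm(increments=[0,0,0,0.001,0,0,0,0,0,0,0.002,0,0,0,0,0,0,0.002,0,0,0,0,0,0,0.002,0,0,0])

```text
time_s: 15.65
tcp_pos: [0.4849, 0.1657, 0.1065]
ee_rot: [[0.001, 0.374, 0.927], [0.0, 0.927, -0.374], [-1.0, 0.0, 0.001]]
wrist_force: [-1.9, -1.1, 7.2]
gripper_width: 0.358
```

Call:
move_arm(increments=[0,0,0,0.0005,0,0,0,0,0,0,0.001,0,0,0,0,0,0,0.001,0,0,0,0,0,0,0.001,0,0,0])

```text
time_s: 15.98
tcp_pos: [0.4849, 0.1657, 0.106]
ee_rot: [[0.001, 0.374, 0.927], [-0.0, 0.927, -0.374], [-1.0, 0.0, 0.001]]
wrist_force: [-3.3, 0.5, 9.3]
gripper_width: 0.361
```

Call:
move_arm(increments=[0,0,0,0.0005,0,0,0,0,0,0,0.0005,0,0,0,0,0,0,0.0005,0,0,0])

```text
time_s: 16.23
tcp_pos: [0.4849, 0.1657, 0.106]
ee_rot: [[0.001, 0.374, 0.927], [-0.0, 0.927, -0.374], [-1.0, 0.0, 0.001]]
wrist_force: [-3.6, -0.3, 13.1]
gripper_width: 0.359
```

Call:
move_arm(increments=[0,0,0,0.0005,0,0,0,0,0,0,0.0005,0,0,0,0,0,0,0.0005,0,0,0])

```text
time_s: 16.48
tcp_pos: [0.4849, 0.1657, 0.106]
ee_rot: [[0.001, 0.374, 0.927], [-0.0, 0.927, -0.374], [-1.0, 0.0, 0.001]]
wrist_force: [-6.1, -0.1, 16.3]
gripper_width: 0.36
```

```bash
python3 - <<'E'
from h import *
s=r.sense()
print(s['time_s'],s['tcp_pos'],s['wrist_force'],s['moment'],s['gripper_width'])
print(s['ee_rot'][:,0].round(4))
a=r.capture('side')[225:325,170:280,::-1];b=r.capture('scene')[130:230,305:415,::-1]
cv2.imwrite('pics/c12.png',np.hstack([cv2.resize(x,None,fx=3.6,fy=3.6,interpolation=cv2.INTER_CUBIC) for x in (a,b)]))
cv2.imwrite('pics/w12.png',r.capture('wrist')[:,:,::-1])
s=r.sense();print(s['tcp_pos'],s['wrist_force'])
E
```

```text
16.4833 [0.48491613 0.16570778 0.10595034] [-6.10806256 -0.08566903 16.27829851] [-0.44376078  1.67059743 -0.04985535] 0.35985569844543114
[ 1.1e-03 -2.0e-04 -1.0e+00]
[0.48492951 0.16573123 0.10595121] [-4.51390506 -1.10466347 15.47022889]
```

View pics/c12.png

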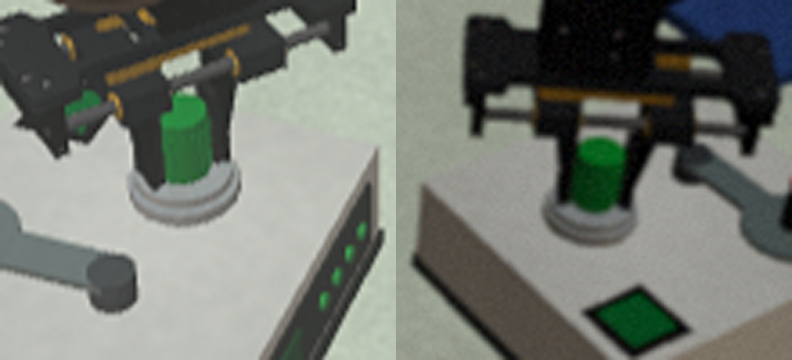

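View pics/w12.png

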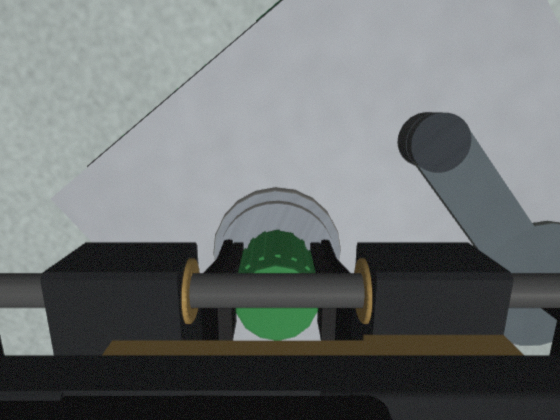

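Call:
move_arm(increments=[0,0,0,0.0002,-0.0001,-0.0003,0,0,0,0,0.0004,-0.0002,-0.0006,0,0,0,0,0.0004,-0.0002,-0.0006,0,0,0,0,0.0004,-0.0002,-0.0006,0])

```text
time_s: 16.97
tcp_pos: [0.4849, 0.1658, 0.1059]
ee_rot: [[0.002, 0.374, 0.928], [-0.0, 0.928, -0.374], [-1.0, 0.001, 0.002]]
wrist_force: [-3.4, -1.9, 16.0]
gripper_width: 0.358
```

Call:
move_arm(increments=[0,0,0,0,0,0,0,0,0,0,0,0,0,0,0,0,0,0,0,0,0,0,0,0,0,0,0,0,0,0,0,0,0,0,0,0,0,0,0,0,0,0])

```text
time_s: 17.47
tcp_pos: [0.4849, 0.1657, 0.1059]
ee_rot: [[0.002, 0.374, 0.928], [-0.0, 0.928, -0.374], [-1.0, 0.001, 0.002]]
wrist_force: [-5.0, -0.5, 15.7]
gripper_width: 0.359
```

```bash
python3 - <<'E'
from h import *
for i in range(4):
    s=r.sense();print(s['time_s'],s['tcp_pos'].round(4),s['wrist_force'].round(1),s['moment'].round(2),s['gripper_width'],s['ee_rot'][:,0].round(4))
    im=r.capture('scene' if i%2 else 'side')
    if i==0:a=im[225:325,170:280,::-1]
    if i==1:cv2.imwrite('pics/s13.png',im[:,:,::-1])
cv2.imwrite('pics/d13.png',cv2.resize(a,None,fx=6,fy=6,interpolation=cv2.INTER_CUBIC))
E
```

```text
17.4667 [0.4849 0.1657 0.1059] [-5.  -0.5 15.7] [-0.73  1.32 -0.02] 0.358594073217303 [ 2.3e-03 -1.0e-04 -1.0e+00]
17.5167 [0.4849 0.1657 0.1059] [-3.6 -1.7 16. ] [-0.72  1.33 -0.02] 0.3586908865250118 [ 2.3e-03 -1.0e-04 -1.0e+00]
17.5667 [0.4849 0.1657 0.1059] [-3.4 -0.8 16.1] [-0.8   1.37 -0.03] 0.361022931304849 [ 2.3e-03 -1.0e-04 -1.0e+00]
17.6167 [0.4849 0.1657 0.1059] [-3.9 -1.6 15.7] [-0.78  1.34 -0.02] 0.36059329876537727 [ 2.3e-03 -1.0e-04 -1.0e+00]
```

View pics/d13.png

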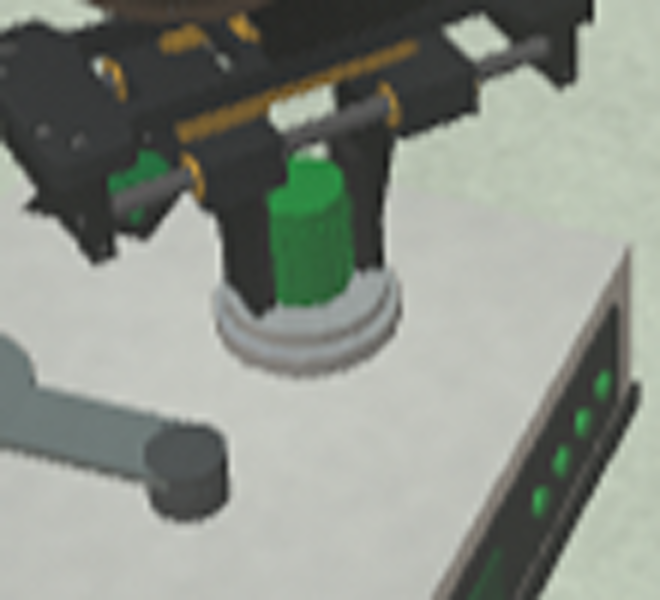

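View pics/s13.png

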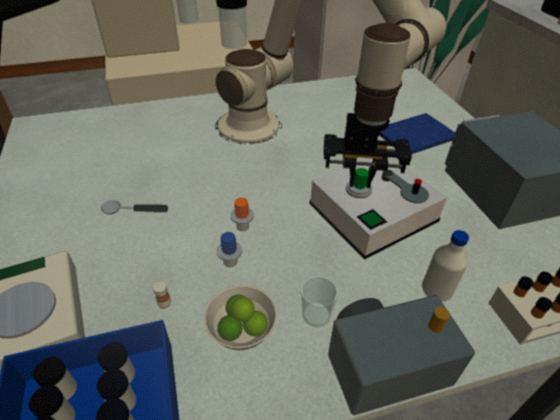

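Call:
move_arm(increments=[0,0.06,0,0.0002,0,0,0,0,0.12,0,0.0004,0,0,0,0,0.12,0,0.0004,0,0,0,0,0.12,0,0.0004,0,0,0,0,0.12,0,0.0004,0,0,0,0,0.12,0,0.0004,0,0,0])

```text
time_s: 18.17
tcp_pos: [0.4849, 0.1658, 0.1059]
ee_rot: [[0.001, 0.374, 0.928], [0.001, 0.928, -0.374], [-1.0, 0.001, 0.0]]
wrist_force: [-4.5, -1.6, 19.1]
gripper_width: 0.361
```

```bash
python3 - <<'E'
from h import *
for i in range(4):
    s=r.sense();print(s['time_s'],s['tcp_pos'].round(4),s['wrist_force'].round(1),s['moment'].round(2),s['gripper_width'],s['ee_rot'][:,0].round(4))
    im=r.capture('side')
E
```

```text
18.1667 [0.4849 0.1658 0.1059] [-4.5 -1.6 19.1] [-0.77  1.61 -0.02] 0.3613685640087707 [ 5.e-04  7.e-04 -1.e+00]
18.2167 [0.4849 0.1657 0.1059] [-4.5 -0.9 18.4] [-0.74  1.54 -0.  ] 0.3602344131405683 [ 5.e-04  7.e-04 -1.e+00]
18.2667 [0.4849 0.1658 0.1059] [-5.4 -1.9 18.3] [-0.79  1.64 -0.05] 0.359329970604019 [ 6.e-04  8.e-04 -1.e+00]
18.3167 [0.4849 0.1657 0.1059] [-5.3 -1.5 17.8] [-0.79  1.61 -0.04] 0.36036264354555253 [ 5.e-04  7.e-04 -1.e+00]
```

```bash
python3 - <<'E'
from station import r
print(r.finish_job());s=r.sense();print(s['time_s'],s['tcp_pos'],s['wrist_force'])
E
```

```text
the job is handed in; nothing more can be done
None
the job is handed in; nothing more can be done
```

The green-capped cup is pressed home in the well and still held, the shutter is fully aside, and I handed the job in at about 18.3 s of the 61 s allowed. No verdict was reported.

- **Shutter:** I caged the knob between the fingers and swung it along its arc. At the end the knob stopped moving while the push rose to about 14 N. A later wrist picture put the knob at (0.547, 0.280), within about 1° of the fully open 1.6 rad.
- **Cup:** I gripped the green cup by its cap, with an opening of about 31 mm against the 32 mm cap. The foot went into the well first, and the spring force came up as expected.
- **Seating:** The tool height stalled at 0.106 m, which is the height worked out for the flange resting on the collar. The wrist force is steady at about 18 N, so the total push is about 20 N with the cup's weight. The tool is upright to within about 0.001 rad.
- **Other things:** In the last overall picture the blue and orange cups, scoop, vial, bowl, beaker and bottle were where they started.

**What did not fully agree:**
- A sideways force of about 5 N remains in x. I tried to relieve it by shifting about 0.6 mm and straightening a small tilt. It eased a little after the shift, but came back with the final extra push.
- I could not read the plunger's travel directly. That the flange is seated all round rests on the stalled height, the force rise and the camera views.

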